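# Open the battery charger

### The job

Open the grey battery charger on the bench: press down its release tab with a fingertip so that the sprung lid pops up, then push the lid fully open, right back to its stop, and leave it open. Only press and push: do not pinch the lid, do not lift or shove the charger along the bench, and leave the things standing beside it alone.

Things in the scene. Friction and masses are not known exactly. Their poses are not given: they have to be found in the camera images.
- charger: grey battery charger, 2 kg, loose: a box 130 (x) by 150 (y) by 65 mm high with the lid shut, and in front of it a ledge 34 mm high (total x from -119 to +65 mm). Origin: centre of the box's underside, z up; -x is its front, with the tab; the lid is hinged along the back (+x) edge. Its front faces the robot within 0.4 rad.
- lid (a joint): lid angle in rad: 0 shut and latched; released, a pin pops it up to about 0.8, where it rests; 1.92 is its stop, leaning back beyond upright. Damped (0.06 N m per rad/s), light friction: let go below about 1.2 it sinks slowly back to 0.8, from about 1.3 on it stays where it is left. Needs under 3 N at its edge. Shut, it cannot be forced without the tab.
- lid_hinge (a point): fixed point of the charger on the lid's hinge axis, middle of the width: 58 mm behind the charger's origin and 58 mm up. The axis runs along the charger's y.
- lid_edge (a point): middle of the lid's front edge, on the lid: 124 mm from the hinge axis, at half the lid's 10 mm thickness (the inner face lies 3 mm below the plane of the axis when shut). Popped up, it stands about 85 mm higher than shut: a finger pointing down fits in front of it, and can push it back (+x of the charger) and rise with it. The edge is a smooth round bead.
- lid_top: the lid's outer skin, 116 x 150 x 5 mm, moves with the lid; its origin lies on the hinge axis. Ends 12 mm short of the front edge.
- lid_under: the lid's inner skin, 116 x 146 x 5 mm, moves with the lid; its origin lies on the hinge axis. Ends 12 mm short of the front edge. It may be pushed on, but not together with the outer skin (that is a pinch).
- tab (a joint): angle in rad of the release tab, a black sprung rocker in the middle of the charger's front: 0 at rest, grows as its pad is pressed down, 0.34 at its end; the lid is released at about 0.21. At point tab_pad that is 6 mm of travel, and 9 mm to the end, at 4 N rising to 7.5 N. It returns when let go.
- tab_pad (a point): where to press: top of the tab's pad, 102 mm in front of the charger's origin and 56 mm up; moves with the tab. The pad is 34 mm wide (y) and reaches 14 mm farther to the front. Behind this point (+x), from 28 mm on, stands the tab's hook, 16 mm taller than the pad; it leans up to 8 mm nearer while pressed, so keep the finger clear of it.
- tab_plate: the whole tab plate with pad and hook, 34 mm wide; origin on its pivot, 72 mm in front of the charger's origin and 48 mm up
- caliper: black brake caliper, 30 x 55 x 36 mm, loose, lying within 0.2 m of the charger's middle at one side; origin under its centre. To be left alone
- jar: grease jar with black cap, 54 mm across and 70 mm tall, loose, standing at one side of the charger; origin under its centre. To be left alone
- lockring: small silver lockring tool, 25 mm across and 48 mm tall, loose, standing at one side of the charger; origin under its centre. To be left alone
Not all that is in view belongs to the job. Several things have the shape of the charger; the one meant has the colours described above.

How it is judged (in metres and radians):
On the way:
1. the release tab is pressed down by the fingers while the lid is not yet pushed up (value of joint tab above 0.2 rad and contact force between the fingers and tab_plate above 0.5 N and value of joint lid below 1.1 rad), for 0.02 s.
At the end, for the whole second after the job is handed in: the lid stands open beyond 1.75 rad (its stop is at 1.92), the tab has sprung back (below 0.08 rad), and the charger stands flat, at rest, within 40 mm of where it was (value of joint lid above 1.75 rad and value of joint tab below 0.08 rad and angle between charger's own z axis and vertical below 0.05 rad and distance of charger from where it was at the start of the episode below 0.04 m and linear speed of charger below 0.02 m/s); the robot touches nothing.
It fails at once if the charger is shoved more than 40 mm, lifted or tipped (distance of charger from where it was at the start of the episode above 0.04 m or height (world z) of charger above 0.012 m or angle between charger's own z axis and vertical above 0.15 rad).
It fails at once if the lid is pinched: its outer and inner skin are pressed by the fingers at once (contact force between the fingers and lid_top above 2 N and contact force between the fingers and lid_under above 2 N).
It fails at once if a bystander is moved more than 20 mm (distance of any of caliper, jar, lockring from where it was at the start of the episode above 0.02 m).
It also fails if it takes over 40 s, if anything falls off the work surface, if the arm or the gripper's body presses on something with over 40 N, if the wrist force passes 120 N, or if a joint passes its speed limit or range.

### The arm

A 6-joint arm with a two-finger parallel gripper is mounted at the origin on a cart in front of the work surface, level with it; the furniture and walls round the work are solid. World frame = base frame: x ahead of the robot, y to its left, z up, the work surface at z = 0. Lengths are in mm, angles in rad, forces in N, time in s.
With the tool pointing down it reaches from about 350 to 975 mm from the base axis. Payload 7.1 kg.
Tool frame: the origin (TCP) lies between the finger pads; the fingertips stand 19 mm ahead of it and the grasp point (between the pads) is the TCP (ctrl.tcp_to_tips is the distance from the TCP to the fingertips, in mm); z points along the fingers, y is the line along which they close (so a half turn about z gives the same grasp; the last joint's range is limited). The gripper opens to 88 mm and grips with 3 to 60 N. Pads are 20 mm wide; open, the fingers measure 115 mm over their backs; the gripper's body (75 mm by 178 mm) begins 61 mm behind the grasp point.
Start: joints at [1.322, 0.423, 1.63, -0, 1.089, -0.019], TCP at [142.333, 608.561, 241.675] pointing down, gripper open.
Joint ranges: [-3, 3], [-0.9, 2.11], [0.09, 2.58], [-1.31, 4.45], [0.11, 2.69], [-2.54, 2.54]. Speed limits (rad/s): [2.39, 2.39, 3.01, 3.14, 3.14, 3.14].

### API

Orientations are given as a rotation vector (axis times angle).
In Python, from workcell import status, optics, ctrl gives the robot as it stands. The module is installed in compiled form; this text tells all that it offers.
- The arm moves only by the shell command python3 -m inch 'ROWS'. ROWS is JSON, a list that holds one entry, the list of rows, each a list of 7 numbers: the shift along the tool's x, y, z in mm, then the turn, a rotation vector about the tool's x, y, z in rad, then the opening in per cent of the stroke, from 0 (shut) to 100 (fully open). A call has 1 to 20 rows; each row is the pose to reach, as a shift and turn from the pose commanded when the call began, along the tool's axes at that moment; what a row does not reach only later rows make up. A row lasts 1/10 s, in which the tool goes at most 50 mm and 8.59 degrees, less where a joint would pass 70% of its speed; a pose out of reach is approached as far as the arm can. A call with a gripper value outside its range is refused whole. The fingers move at their own pace and stop on an object; the grip force is fixed at half the most. Time passes only in rows, so rows that repeat a pose let the fingers close. It gives the time, the measured TCP pose, the force, the opening and the grip force at its end, in the units of the state.
- status.get_obs(): the state, without advancing time (a new reading comes with each control period).
- optics.get_image(name): name is "scene" or "top" or "wrist"; returns a dict with "frame" (400x640x3 uint8, red, green, blue), "fx", "fy", "cx", "cy" (pixels), "k1" (the pictures are not rectified: a ray, as slopes to the right and down, at radius r is drawn at 1 + k1 r^2 times it, then the intrinsics apply), "rvec" (rotation vector, rad) and "tvec" (3), from world to camera coordinates, as OpenCV has them; the wrist camera has in their place "hand_eye" (4x4, takes a point from camera to tool coordinates, whose origin is the TCP and whose axes are the flange's). Camera axes: x right, y down, z forward; pixel columns grow to the right and rows downward; lengths in mm; the calibration is good to about 2 mm. A picture is of the moment at which its call begins: read the wrist's pose just before it. There is no depth.
- ctrl.close_job(): hands the job in; it is judged then, once.
The state is a dict: "t": time; "qpos": joint angles; "qvel": joint speeds; "joint_torque": joint torques, N m; "ee_pos": TCP position; "orientation": TCP orientation; "ft_force": force on the tool from outside, world axes, zero at the start; "moment": the same for the moment, N m; "width": finger opening in mm; "grasp_force": force on a finger pad.
Only numpy, scipy, OpenCV 4.12 (cv2) and the standard library are available. Lean on these libraries where they do the work, as an engineer would, in place of code of your own. Each camera call takes 0.05 s, during which the arm holds its last target. There are 200 camera calls.

## Working session

There is one attempt and no reset: what is moved stays moved. The work goes in short steps, Python scripts to look and compute and a shell command to move; the robot and the scene stay as the last step left them, time stands still between calls to the robot, and variables do not carry over. Pictures are saved under pics/ and viewed, at most 10 in all, crops included, and the job is handed in when it is done.

```bash
mkdir -p pics
cat > h.py <<'E'
import numpy as np, cv2
from scipy.spatial.transform import Rotation as R
from workcell import status, optics, ctrl
def cam(name):
    o=status.get_obs(); im=optics.get_image(name)
    if name=='wrist':
        T=np.eye(4);T[:3,:3]=R.from_rotvec(o['orientation']).as_matrix();T[:3,3]=o['ee_pos']
        M=T@np.array(im['hand_eye'])
    else:
        M=np.eye(4);r=R.from_rotvec(np.ravel(im['rvec'])).as_matrix();M[:3,:3]=r.T;M[:3,3]=-r.T@np.ravel(im['tvec'])
    im['M']=M;return im
def ray(im,uv):
    K=np.array([[im['fx'],0,im['cx']],[0,im['fy'],im['cy']],[0,0,1.]])
    p=cv2.undistortPoints(np.array(uv,float).reshape(-1,1,2),K,np.array([im['k1'],0,0,0.]))[:,0]
    d=np.c_[p,np.ones(len(p))]@im['M'][:3,:3].T
    return im['M'][:3,3],d
def onz(im,uv,z):
    c,d=ray(im,uv);return c+d*((z-c[2])/d[:,2])[:,None]
def proj(im,P):
    Mi=np.linalg.inv(im['M']);K=np.array([[im['fx'],0,im['cx']],[0,im['fy'],im['cy']],[0,0,1.]])
    return cv2.projectPoints(np.atleast_2d(P).astype(float),cv2.Rodrigues(Mi[:3,:3])[0],Mi[:3,3],K,np.array([im['k1'],0,0,0.]))[0][:,0]
def save(im,n,box=None,s=1):
    f=im['frame'][:,:,::-1]
    if box: f=f[box[1]:box[3],box[0]:box[2]]
    cv2.imwrite('pics/'+n+'.png',cv2.resize(f,None,fx=s,fy=s,interpolation=cv2.INTER_CUBIC))
E
python3 - <<'E'
from h import *
for n in ['top','scene']:
    im=cam(n);save(im,n+'0');print(n,im['M'].round(2).tolist(),im['fx'],im['k1'])
o=status.get_obs();print({k:np.round(v,3) for k,v in o.items()},ctrl.tcp_to_tips)
E
```

```text
top [[-0.01, -0.98, 0.19, 321.05], [-1.0, 0.01, 0.0, 47.73], [-0.01, -0.19, -0.98, 1268.5], [0.0, 0.0, 0.0, 1.0]] 518.9117171006795 -0.08836733063054357
scene [[-0.59, -0.37, 0.71, -114.22], [-0.81, 0.28, -0.52, 509.84], [-0.01, -0.88, -0.47, 480.8], [0.0, 0.0, 0.0, 1.0]] 466.36691591185814 -0.08550404268933573
{'t': np.float64(0.1), 'qpos': array([ 1.322,  0.424,  1.631, -0.   ,  1.089, -0.019]), 'qvel': array([-0.   , -0.002, -0.001,  0.001,  0.002, -0.001]), 'joint_torque': array([-0.0000e+00, -5.4561e+01, -2.7432e+01,  6.5000e-02,  1.9000e-02,
       -0.0000e+00]), 'ee_pos': array([142.23 , 608.13 , 240.998]), 'orientation': array([-3.600e-01, -3.121e+00,  2.000e-03]), 'ft_force': array([-0.841, -0.899, -0.332]), 'moment': array([ 0.003,  0.062, -0.029]), 'grasp_force': np.float64(0.0), 'width': np.float64(88.037)} 19.0
```

View pics/top0.png

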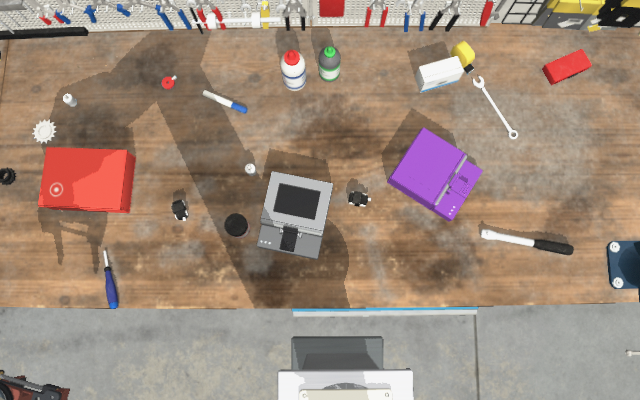

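View pics/scene0.png

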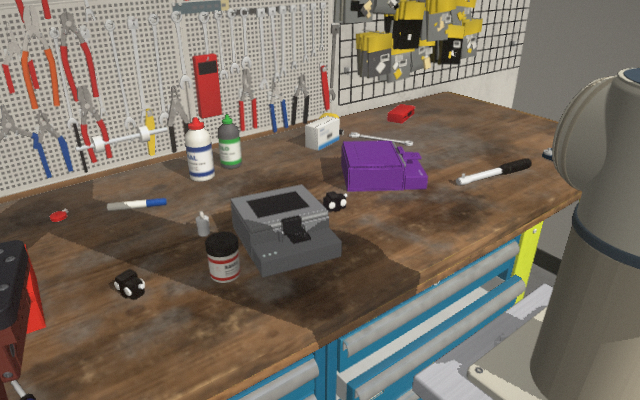

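The candidates in the top view are the red box at (87,180), the purple one at (437,173) and the grey one at (296,213). I choose the grey one: it has a black tab at (290,238) and faces the robot. Beside it are the jar at (236,225), the lockring at (250,169) and the caliper at (358,198). A close crop will check the choice.

Run:
```python
from h import *
im=cam('top');save(im,'top1',(215,150,385,270),4.7)
```

```text
(no output)
```

View pics/top1.png

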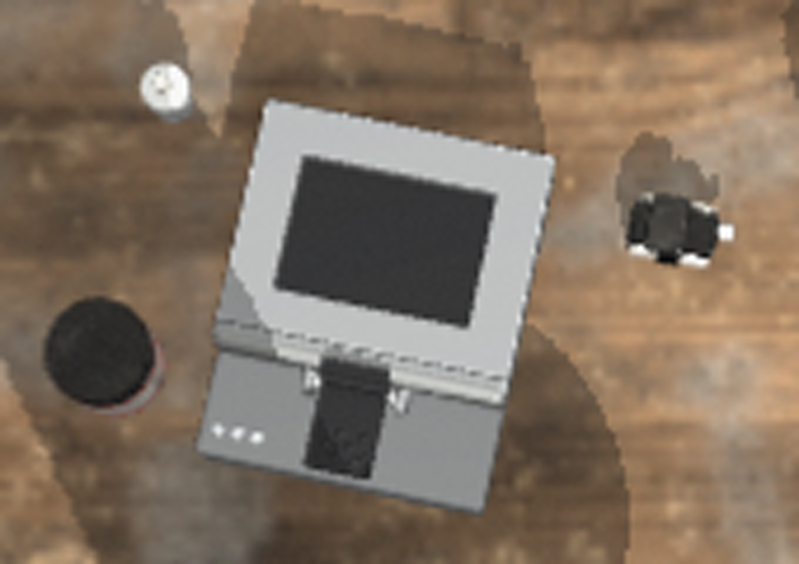

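The crop confirms the grey charger. In crop pixels, the back lid corners are at (267,100) and (553,157), the ledge's front corners at (198,452) and (482,513), and the pad's front edge runs from (305,467) to (372,478).

Run:
```python
from h import *
im=cam('top');f=lambda u:np.array(u)/4.7+[215,150]
B=onz(im,f([[267,100],[553,157]]),65);F=onz(im,f([[198,452],[482,513]]),34);P=onz(im,f([[305,467],[372,478]]),56)
print(B.round(1),F.round(1),P.round(1))
print('widths',np.linalg.norm(B[0]-B[1]),np.linalg.norm(F[0]-F[1]),np.linalg.norm(P[0]-P[1]))
ax=(B.mean(0)-F.mean(0))[:2];print('len',np.linalg.norm(ax))
for Q in(B,F,P):
    d=(Q[0]-Q[1])[:2];print('yaw',np.arctan2(-d[0],d[1]))
yaw=np.mean([np.arctan2(-(Q[0]-Q[1])[0],(Q[0]-Q[1])[1]) for Q in (B,F)])
x=np.array([np.cos(yaw),np.sin(yaw)]);y=np.array([-x[1],x[0]])
print('yaw',yaw,np.arctan2(ax[1],ax[0]))
for o in (B.mean(0)[:2]-65*x,F.mean(0)[:2]+119*x,P.mean(0)[:2]+116*x):print('origin',o.round(1))
o=(B.mean(0)[:2]-65*x+F.mean(0)[:2]+119*x)/2;t=o-102*x
print('tab',t, 'edge',o-66*x)
for n,u,z in(('jar',[99,350],70),('lock',[166,88],48),('cal',[672,228],36)):
    p=onz(im,f([u]),z)[0,:2]-o;print(n,(p@x).round(),(p@y).round())
```

```text
[[618.7 168.8  65. ]
 [587.7  23.9  65. ]] [[442.8 205.3  34. ]
 [410.9  61.2  34. ]] [[432.8 149.   56. ]
 [427.1 115.6  56. ]]
widths 148.2388699950065 147.5514455633781 33.875263281758244
len 180.1207428733881
yaw -0.21050774978033857
yaw -0.21782473922300138
yaw -0.16934589155309096
yaw -0.21416624450167 -0.20646370624908172
origin [539.7 110.2]
origin [543.2 108. ]
origin [543.3 107.6]
tab [441.74431836 130.74220078] edge [476.92185999 123.09102017]
jar -80.0 128.0
lock 62.0 130.0
cal 46.0 -140.0
```

Widths come out at 148 mm (150 expected), length at 180 mm (184 expected), and the three origin estimates agree. Next I compute the shift to the pre-press pose above the tab.

```bash
cat >> h.py <<'E'
O=np.array([542.,109.]);YAW=-.212
def shift(cx,cy,tipz,o=None,yaw=None):
    "shift in present tool axes bringing the tips to charger-frame (cx,cy), world height tipz"
    o=O if o is None else o;yaw=YAW if yaw is None else yaw
    s=status.get_obs();Rt=R.from_rotvec(s['orientation']).as_matrix()
    w=np.r_[o+[cx*np.cos(yaw)-cy*np.sin(yaw),cx*np.sin(yaw)+cy*np.cos(yaw)],tipz+19]
    return (Rt.T@(w-s['ee_pos'])).round(1), s['ee_pos'].round(1), np.arctan2(-Rt[0,1],Rt[1,1]).round(4)
E
python3 -c "
from h import *
print(shift(-105,0,190))"
```

```text
(array([-398. , -396.9,   32.6]), array([142.2, 608.3, 241.2]), np.float64(-0.2298))
```

```bash
python3 -m inch '[[[-20,-20,0,0,0,0,0],[-45,-45,0,0,0,0,0],[-75,-75,0,0,0,0,0],[-105,-105,0,0,0,0,0],[-135,-135,0,0,0,0,0],[-165,-165,0,0,0,0,0],[-195,-195,0,0,0,0,0],[-225,-225,0,0,0,0,0],[-255,-255,0,0,0,-0.018,0],[-285,-285,0,0,0,-0.018,0],[-315,-315,10,0,0,-0.018,0],[-345,-345,20,0,0,-0.018,0],[-370,-370,30,0,0,-0.018,0],[-385,-385,32,0,0,-0.018,0],[-395,-394,32,0,0,-0.018,0],[-398,-397,32,0,0,-0.018,0],[-398,-397,32,0,0,-0.018,0],[-398,-397,32,0,0,-0.018,0]]]'
python3 - <<'E'
from h import *
im=cam('wrist');save(im,'w0')
print(shift(-105,0,70),im['M'].round(2).tolist())
c,s=np.cos(YAW),np.sin(YAW)
print(proj(im,[[O[0]-102*c,O[1]-102*s,56],[O[0]-116*c,O[1]-116*s,56],[O[0]-105*c,O[1]-105*s,56]]))
E
```

```text
t: 2.0
ee_pos: [439.1, 132.1, 209.9]
orientation: [0.331, 3.124, 0.0]
ft_force: [0.5, 0.1, 0.2]
width: 0.1
grasp_force: 0.0
(array([ -0.5,  -1. , 120.9]), array([439.1, 132.1, 209.9]), np.float64(-0.2107)) [[0.21, 0.95, 0.24, 374.81], [0.98, -0.2, -0.05, 145.85], [-0.0, 0.24, -0.97, 353.21], [0.0, 0.0, 0.0, 1.0]]
[[316.20577876 196.7011276 ]
 [316.21214474 184.00285582]
 [316.20711951 194.00344987]]
```

View pics/w0.png

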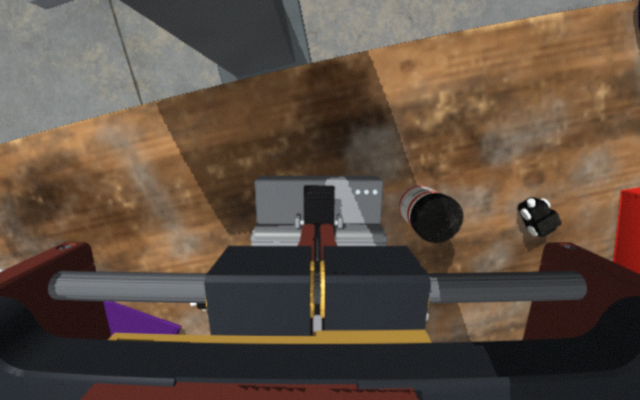

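The pad's front edge is at row 184, columns 304–335. The prediction was (316,184), so it agrees within about 2 mm. Now I descend and press.

```bash
python3 -m inch '[[[0,0,20,0,0,0,0],[0,0,45,0,0,0,0],[0,0,70,0,0,0,0],[0,0,95,0,0,0,0],[0,0,110,0,0,0,0],[0,0,120,0,0,0,0],[0,0,126,0,0,0,0],[0,0,130,0,0,0,0],[0,0,134,0,0,0,0],[0,0,137,0,0,0,0],[0,0,140,0,0,0,0],[0,0,142,0,0,0,0],[0,0,142,0,0,0,0],[0,0,142,0,0,0,0]]]'; python3 -c "
from h import *
save(cam('scene'),'s1',(180,120,400,320),2.5)"
```

```text
t: 3.45
ee_pos: [439.0, 131.6, 68.2]
orientation: [-0.333, -3.123, -0.0]
ft_force: [-4.2, 2.5, 7.7]
width: 0.5
grasp_force: 4.3
```

View pics/s1.png

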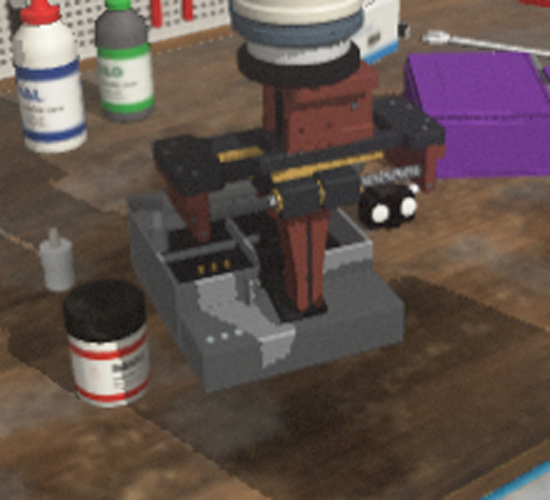

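The lid has popped: the charger's interior is visible in the crop around (220,260), with the finger on the pad at (300,305). I rise straight up to clear the hook and measure where the lid stands.

```bash
python3 -m inch '[[[0,0,-5,0,0,0,0],[0,0,-15,0,0,0,0],[0,0,-30,0,0,0,0],[0,0,-50,0,0,0,0],[0,0,-63,0,0,0,0],[0,0,-66,0,0,0,0],[0,0,-66,0,0,0,0]]]'; python3 -c "
from h import *
save(cam('scene'),'s2',(180,100,400,320),2.5)
print(shift(-45,0,115),shift(100,0,150))"
```

```text
t: 4.2
ee_pos: [439.8, 131.4, 134.3]
orientation: [0.332, 3.122, 0.001]
ft_force: [-0.1, 0.7, -0.3]
width: 0.4
grasp_force: 0.0
(array([-60. ,  -0.2,  -0.2]), array([439.4, 131.3, 133.8]), np.float64(-0.2119)) (array([-2.05e+02, -2.00e-01, -3.51e+01]), array([439.4, 131.3, 133.8]), np.float64(-0.2119))
```

View pics/s2.png

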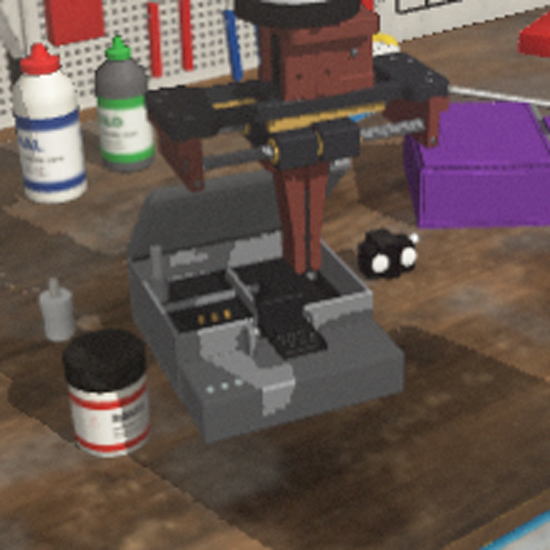

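The lid stands popped at about 0.8, with its edge at crop (150–330,190), and the finger is in front of it. Now I push it back and rise with it.

```bash
python3 -m inch '[[[-12,0,0,0,0,0,0],[-25,0,0,0,0,0,0],[-40,0,0,0,0,0,0],[-50,0,0,0,0,0,0],[-60,0,-2,0,0,0,0],[-70,0,-9,0,0,0,0],[-80,0,-15,0,0,0,0],[-90,0,-20,0,0,0,0],[-100,0,-25,0,0,0,0],[-110,0,-28,0,0,0,0],[-120,0,-31,0,0,0,0],[-130,0,-33,0,0,0,0],[-140,0,-35,0,0,0,0],[-150,0,-35,0,0,0,0],[-160,0,-35,0,0,0,0],[-168,0,-35,0,0,0,0],[-174,0,-35,0,0,0,0],[-178,0,-35,0,0,0,0],[-178,0,-35,0,0,0,0]]]'; python3 -c "
from h import *
save(cam('scene'),'s3',(180,70,400,290),2.5)
print(shift(78,0,150))"
```

```text
t: 6.15
ee_pos: [614.0, 93.8, 168.6]
orientation: [0.332, 3.124, 0.0]
ft_force: [-0.7, -0.5, -0.3]
width: 0.6
grasp_force: 0.0
(array([-4.9, -0.3, -0.4]), array([613.6,  93.9, 168.6]), np.float64(-0.2119))
```

View pics/s3.png

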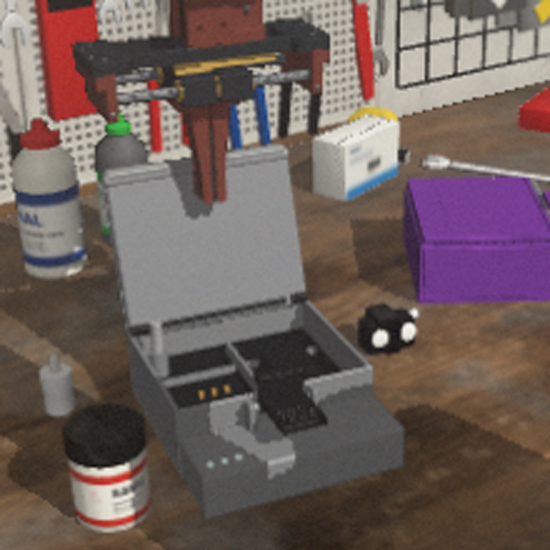

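The lid leans back with the finger at (210,200) on its inner face, and the force is still near zero. I push gently on to the stop.

```bash
python3 -m inch '[[[-2,0,0,0,0,0,0],[-4,0,0,0,0,0,0],[-6,0,0,0,0,0,0],[-6,0,0,0,0,0,0]]]';  python3 -m inch '[[[-2,0,0,0,0,0,0],[-3,0,0,0,0,0,0],[-3,0,0,0,0,0,0]]]'
```

```text
t: 6.6
ee_pos: [619.0, 92.7, 168.6]
orientation: [-0.332, -3.123, -0.0]
ft_force: [-1.1, 0.1, 0.7]
width: 0.7
grasp_force: 1.1
t: 6.9
ee_pos: [619.7, 92.6, 168.5]
orientation: [-0.332, -3.118, 0.0]
ft_force: [-10.6, 2.9, 6.6]
width: 0.7
grasp_force: 6.3
```

The force has risen to about 10 N, so the lid is at its stop. I back the finger off forward and up, then check the lid angle.

```bash
python3 -m inch '[[[3,0,0,0,0,0,0],[12,0,0,0,0,0,0],[27,0,0,0,0,0,0],[45,0,-10,0,0,0,0],[65,0,-35,0,0,0,0],[85,0,-65,0,0,0,0],[105,0,-95,0,0,0,0],[115,0,-110,0,0,0,0],[115,0,-110,0,0,0,0],[115,0,-110,0,0,0,0]]]'
python3 - <<'E'
from h import *
im=cam('scene');save(im,'s4',(180,70,400,290),2.5)
c,s=np.cos(YAW),np.sin(YAW)
for a in (1.6,1.75,1.92):
    cx=58-124*np.cos(a);z=58+124*np.sin(a)
    print(a,[((proj(im,[O[0]+cx*c-y*s,O[1]+cx*s+y*c,z])[0]-[180,70])*2.5).round() for y in (75,-75)])
f=lambda x,y,z:((proj(im,[O[0]+x*c-y*s,O[1]+x*s+y*c,z])[0]-[180,70])*2.5).round()
print('ledge front corners',f(-119,75,34),f(-119,-75,34))
save(cam('top'),'t4',(215,120,385,270),4)
E
```

```text
t: 7.9
ee_pos: [510.0, 116.2, 278.6]
orientation: [0.331, 3.123, 0.0]
ft_force: [-0.3, -0.1, -0.7]
width: 0.9
grasp_force: 0.0
1.6 [array([116., 178.]), array([306., 148.])]
1.75 [array([110., 172.]), array([297., 143.])]
1.92 [array([103., 170.]), array([288., 142.])]
ledge front corners [208. 479.] [411. 426.]
```

View pics/s4.png

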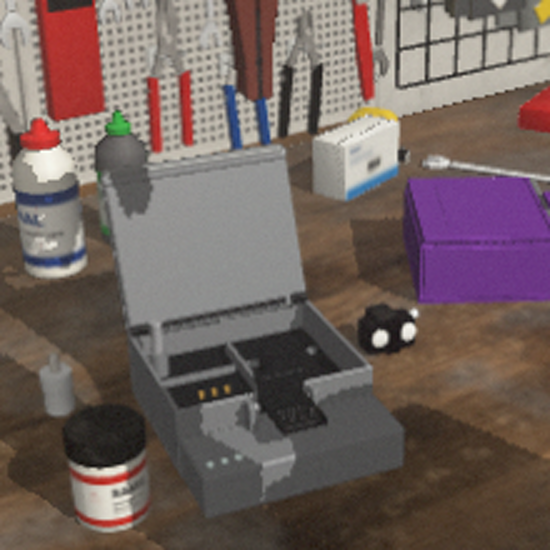

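The lid's top corners are at about (104,175) and (285,148), which matches 1.92 rad in the prediction. The robot is clear and the bystanders have not moved, so I hand in.

```bash
python3 -c "
from workcell import ctrl
print(ctrl.close_job())"
```

```text
the job is handed in; nothing more can be done
None
```

The charger's tab was pressed, the lid popped and was pushed back to its stop (about 1.92 rad by the camera), the arm is clear, and the job is handed in; the call returned no verdict.

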